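# Fit the idler roller and hold the sprung belt tensioner back

### The arm

A 7-joint arm with a two-finger parallel gripper is mounted at the origin on a cart in front of the work surface, level with it; the furniture and walls round the work are solid. World frame = base frame: x ahead of the robot, y to its left, z up, the work surface at z = 0. Lengths are in m, angles in rad, forces in N, time in s.
With the tool pointing down it reaches from about 0.425 to 0.875 m from the base axis. Payload 4.7 kg.
Tool frame: the origin (TCP) lies at the very end of the fingers, on their centre line; the grasp point (between the pads) lies 19 mm behind it (ctrl.grasp_offset is the z of the grasp point in the tool frame, in m); z points along the fingers, x is the direction in which the jaws open and shut, and the axes are right-handed (so a half turn about z gives the same grasp; the last joint's range is limited). The gripper opens to 85 mm and grips with 20 to 120 N. Pads are 22 mm wide; open, the fingers measure 114 mm over their backs; the gripper's body (76 mm by 85 mm) begins 54 mm behind the grasp point. The pads swing forward as they close: fully open they stand 13 mm farther back than shut.
Start: joints at [0.014, 0.321, -0.07, 1.45, 0.023, 1.371, -0.057], TCP at [0.65, -0, 0.231] pointing down, gripper open.
Joint ranges: [-2.86, 2.86], [-0.3, 2.09], [-1.38, 1.24], [0.06, 2.45], [-1.56, 4.7], [0.09, 2.05], [-2.69, 2.69]. Speed limits (rad/s): [2.57, 2.57, 3.14, 3.14, 3.14, 3.14, 3.14].

### API

Orientations are given as a rotation vector (axis times angle).
In Python, from cell import ctrl gives the robot as it stands.
- The arm moves only by the tool step_arm, never from a script. Its argument "rows" is a list of rows, each an object of numbers: "x", "y", "z": the shift along the tool's x, y, z in m; "rx", "ry", "rz": the turn, a rotation vector about the tool's x, y, z in degrees; "hand": the closure in counts, from 0 (fully open) to 255 (shut). In form: [{"x": .., "y": .., "z": .., "rx": .., "ry": .., "rz": .., "hand": ..}, ...]. A call has exactly 8 rows; each row is the pose to reach, as a shift and turn from the pose commanded when the call began, along the tool's axes at that moment; what a row does not reach only later rows make up. A row lasts 1/12 s, in which the tool goes at most 41.7 mm and 7.16 degrees, less where a joint would pass 70% of its speed; a pose out of reach is approached as far as the arm can. A call with a gripper value outside its range is refused whole. The fingers move at their own pace and stop on an object; "grip_force" is the grip in N (left out, the last holds). Time passes only in rows, so rows that repeat a pose let the fingers close, or fill a call up. It gives the time, the measured TCP pose, the force and the opening at its end, in the units of the state.
- ctrl.get_state(): the state, without advancing time (a new reading comes with each control period).
- ctrl.get_image(name): name is "scene" or "side" or "wrist"; returns the picture (400x640x3 uint8, red, green, blue); there is no depth.
- ctrl.calibration(name): a dict with "fov_y" (degrees; the focal length in pixels is half the picture's height over the tangent of half this angle, whatever the lens; pixels are square), "cx", "cy" (the principal point, pixels), "D" ([k1, k2, p1, p2, k3] as OpenCV has them; the pictures are not rectified), "R" (3x3) and "t" (3): a world point X has camera coordinates R X + t. Camera axes: x right, y down, z forward; pixel columns grow to the right and rows downward; lengths in m; the calibration is good to about 2 mm. A picture is of the moment at which its call begins: read the wrist's pose just before it. calibration takes no time and is no camera call; for the wrist camera it gives the pose at the moment of the call.
- ctrl.job_done(): hands the job in, once; it reports no verdict.
The state is a dict: "clock": time; "qpos": joint angles; "dq": joint speeds; "joint_efforts": joint torques, N m; "eef_pos": TCP position; "eef_rot": TCP orientation; "contact_force": force on the tool from outside, world axes, zero at the start; "torque": the same for the moment, N m; "finger_gap": finger opening in m.
Only numpy, scipy, OpenCV 4.12 (cv2) and the standard library are available. Lean on these libraries where they do the work, as an engineer would, in place of code of your own. Each camera call takes 0.05 s, during which the arm holds its last target.

### The job

The belt tensioner on the bench is to be made ready for a new belt. Take the white roller from the wooden rack, slide its spindle fully home into the hole of the aluminium idler block and let go of it; only then push the sprung blue lever by its black handle back against its spring, to the right, past the click of its ratchet pawl, right up to its rubber stop, and finish while still holding it there. Leave the black roller in the rack and the other things on the bench alone.

Things in the scene. Friction and masses are not known exactly. Their poses are not given: they have to be found in the camera images.
- white_roller_mid (a point): White idler roller, steel band near each end, loose, 0.08-0.15 kg, upright in a rack hole. Cylinder 32 mm wide, 48 mm high; below it a steel spindle 12 mm wide, 31 mm long, the last 5 mm tapered to 6 mm. Point: the cylinder's centre, 24 mm above its lower face, 55 mm above the spindle's end; z up the spindle. In the rack its lower face rests on the rack's top, 40 mm above the bench.
- black_roller_mid (a point): The spare roller: same shape and size as the white one but black, in the other hole of the rack, 70 mm from the white one; either may be in either hole. Stays where it is. Point: the cylinder's centre.
- roller_rack: Wooden rack block fixed to the bench, 120 mm (x) by 34 mm (y) by 40 mm high, two upright through holes 16 mm wide at x = +35 and -35 mm. Origin: centre of its underside, on the bench. Obstacles near the work: bench side panel at y = 0.05 m, back board at x = 0.74 m, vise (x 0.30 to 0.46, y -0.11 to -0.02, 0.09 m high), lamp shade (x 0.27 to 0.55, y below -0.28, z above 0.21).
- tensioner: Belt tensioner fixed to the bench: grey plate on a plywood board, 132 mm (x) by 200 mm (y), top 20 mm above the bench. Origin: centre of the underside, on the bench. +x points roughly to the robot's right, +y away from the robot. Aluminium idler block at y = +76 mm, lever pivot at y = -70 mm; right of the pivot (x = 32 to 65 mm) a brass pawl with a red knob, up to 47 mm high.
- idler_hole (a point): Mouth of the upright bore, at the centre of the idler block's top face, 56 mm above the bench; z up. Block 36 (x) by 40 (y) by 36 mm high on the base plate; bore 14 mm wide, 36 mm deep. Fully home, the roller's lower face rests on the block's top and the roller's centre is 24 mm above this point.
- lever_handle (a point): Upright black rubber handle with two orange rings at the free end of the blue lever; round, 20 mm wide, from 46 to 98 mm above the bench. Point: on its axis, 72 mm above the bench. It moves with the lever on a circle of radius 98 mm about lever_pivot. A fixed white wheel, 20 mm wide and up to 69 mm above the bench, is on the lever 50 mm nearer to the pivot.
- lever_pivot (a point): Point on the lever's upright pivot axis, 72 mm above the bench (the pivot's pin ends there). Axes as the tensioner's, z up. The lever points from here along the tensioner's +y, turned 0.50 rad toward -x at rest and 0.28 rad toward +x at the right stop.
- tension_lever (a joint): Blue lever's angle, rad: 0 at rest at its left rubber stop, growing clockwise seen from above as the handle goes to the robot's right, 0.78 at the right rubber stop (75 mm of travel). A spring returns it: at the handle about 2 N at rest, 6 N at the right stop, 1 to 3 N more while lifting the pawl. The pawl clicks in at about 0.5; let go after it, the lever is caught at about 0.53.
- pawl (a joint): Slide of the sprung brass pawl in m: 0 dropped in, up to about 0.006 while the lever's pin pushes it out; it drops back to 0 with the click. It works by itself and need not be touched.
- bur_stand: Black block 62 x 62 mm, 53 mm high with its burs, loose on the bench in front of the tensioner: a bystander. Origin: centre of its underside.
- caliper: Steel caliper, 44 x 165 x 9 mm, lying loose along the bench's front edge: a bystander. Origin: centre of its underside.
There are look-alikes about, which are no part of the job. What is shaped like the part that bears white_roller_mid but orange or yellow is not meant.

How it is judged:
By the outcome, as a careful person would: the job done as asked, in the order asked, and still so for the second after the job is handed in, while the arm keeps its last pose, push and grip.
It also fails if it takes over 48 s, if anything falls off the work surface, if the arm or the gripper's body presses on something with over 40 N, if the wrist force passes 120 N, or if a joint passes its speed limit or range.

## Working session

There is one attempt and no reset: what is moved stays moved. The work goes in short steps, Python scripts to look and compute and a tool call to move; the robot and the scene stay as the last step left them, time stands still between calls to the robot, and variables do not carry over. Pictures are saved under pics/ and viewed, and the job is handed in when it is done.

Besides the shell and the picture viewer there is one more tool, called after "Emit:" as name(argument=value, ...) on one line, values as JSON. step_arm: Moves the arm, as the interface text tells. Its arguments: {"type":"object","properties":{"rows":{"type":"array","items":{"type":"object","properties":{"x":{"type":"number"},"y":{"type":"number"},"z":{"type":"number"},"rx":{"type":"number"},"ry":{"type":"number"},"rz":{"type":"number"},"hand":{"type":"number"}}}},"grip_force":{"type":"number"}},"required":["rows"]}

```bash
ls; mkdir -p pics; cat > h.py <<'E'
import numpy as np,cv2
from cell import ctrl
from scipy.spatial.transform import Rotation as Ro
def cal(n):
    c=ctrl.calibration(n); f=200/np.tan(np.radians(c['fov_y'])/2)
    K=np.array([[f,0,c['cx']],[0,f,c['cy']],[0,0,1]]);return K,np.array(c['D'],float),np.array(c['R']),np.array(c['t'])
def ray(c,u,v):
    K,D,R,t=c
    p=cv2.undistortPoints(np.array([[[u,v]]],float),K,D)[0,0]
    d=R.T@np.array([p[0],p[1],1]);return -R.T@t,d
def onz(c,u,v,z):
    o,d=ray(c,u,v);return o+d*(z-o[2])/d[2]
def proj(c,X):
    K,D,R,t=c
    return cv2.projectPoints(np.array(X,float).reshape(-1,1,3),cv2.Rodrigues(R)[0],t,K,D)[0][:,0]
def tri(c1,p1,c2,p2):
    o1,d1=ray(c1,*p1);o2,d2=ray(c2,*p2)
    A=np.stack([d1,-d2],1);s=np.linalg.lstsq(A,o2-o1,rcond=None)[0]
    a=o1+d1*s[0];b=o2+d2*s[1];return (a+b)/2,np.linalg.norm(a-b)
def snap(n,fn):
    c=cal(n);im=ctrl.get_image(n)[:,:,::-1].copy();cv2.imwrite(fn,im);return c,im
E
python3 - <<'E'
from h import *
s=ctrl.get_state();print({k:np.round(v,3) for k,v in s.items()},ctrl.grasp_offset)
for n in('scene','side','wrist'):
    c,im=snap(n,f'pics/{n}0.png');print(n,np.round(-c[2].T@c[3],3),np.round(c[2],2).tolist(),c[0][0,0],c[1])
E
```

```text
pics
{'clock': np.float64(0.0), 'qpos': array([ 0.014,  0.322, -0.07 ,  1.452,  0.023,  1.371, -0.057]), 'dq': array([ 0.002, -0.001,  0.002,  0.   , -0.   , -0.   , -0.002]), 'joint_efforts': array([-1.0000e-03, -4.9358e+01, -3.8300e-01, -3.1433e+01,  1.3000e-02,
        1.1000e-02,  0.0000e+00]), 'eef_pos': array([ 0.649, -0.   ,  0.23 ]), 'eef_rot': array([ 3.141e+00,  0.000e+00, -3.000e-03]), 'contact_force': array([0.723, 0.641, 0.235]), 'torque': array([ 0.073,  0.016, -0.005]), 'finger_gap': np.float64(0.086)} -0.0187
scene [-0.195 -0.475  0.45 ] [[0.48, -0.88, -0.01], [-0.38, -0.19, -0.91], [0.79, 0.44, -0.42]] 438.0057013330926 [-0.06722166  0.          0.          0.          0.        ]
side [0.14  0.436 0.636] [[-0.85, -0.53, -0.02], [-0.33, 0.56, -0.76], [0.41, -0.64, -0.65]] 388.68272075224564 [0.00878606 0.         0.         0.         0.        ]
wrist [0.65  0.077 0.373] [[1.0, 0.0, -0.0], [0.0, -0.95, 0.3], [-0.0, -0.3, -0.95]] 284.23267974921106 [-0.02783073  0.          0.          0.          0.        ]
```

View pics/scene0.png

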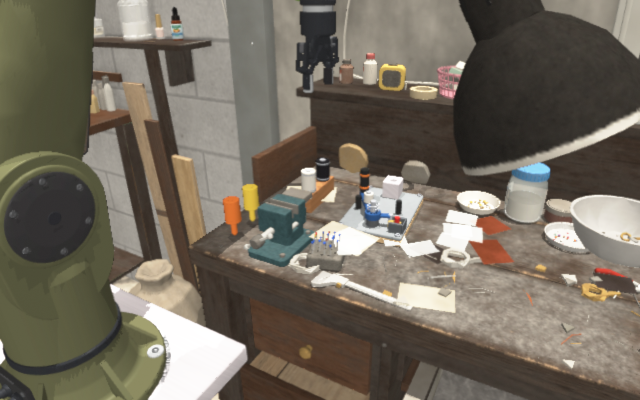

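View pics/side0.png

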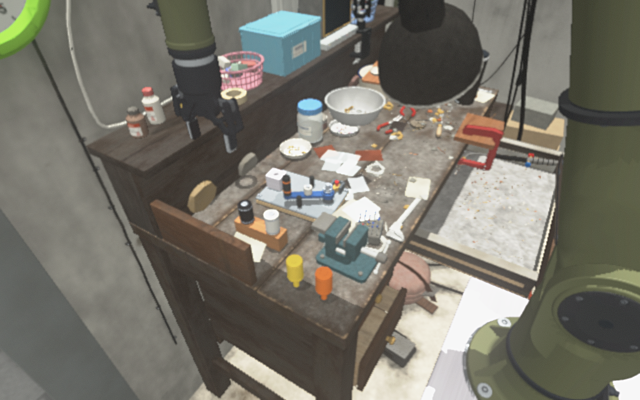

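View pics/wrist0.png

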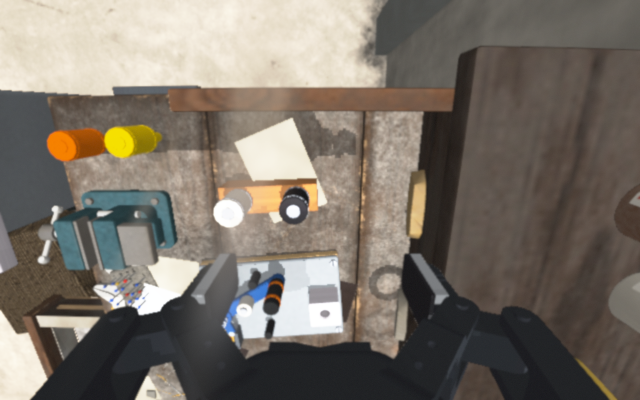

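Wrist view: white roller at (230,210), black roller (294,208) in the rack, yellow (122,140) and orange (65,145) look-alikes. The idler block is at about (323,305) and the black handle with orange rings at about (272,290). I'll crop in closer.

```bash
python3 - <<'E'
import cv2,numpy as np
a=cv2.imread('pics/wrist0.png')[160:350,190:360];a=cv2.resize(a,None,fx=3,fy=3,interpolation=2)
cv2.imwrite('pics/w0c.png',a)
b=cv2.imread('pics/scene0.png')[145:245,270:435];c=cv2.imread('pics/side0.png')[165:265,220:385]
cv2.imwrite('pics/ssc.png',cv2.resize(np.vstack([b,c]),None,fx=2.9,fy=2.9,interpolation=2))
E
```

```text
(no output)
```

View pics/w0c.png

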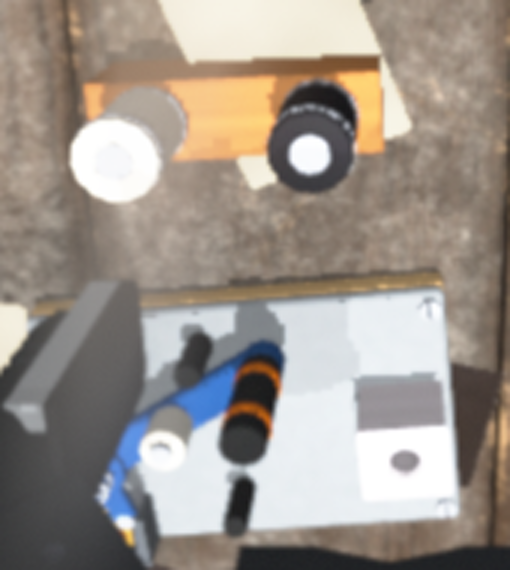

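View pics/ssc.png

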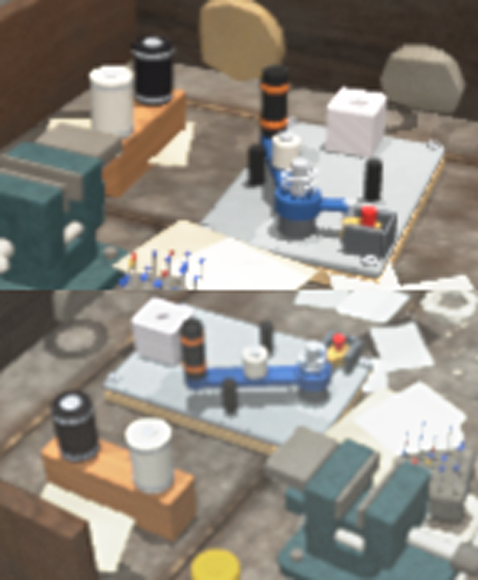

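```bash
python3 - <<'E'
from h import *
w=cal('wrist');sc=cal('scene');sd=cal('side')
P=lambda u,v:(u/3+190,v/3+160)
for n,p,z in [('white top',P(114,160),.088),('black top',P(312,152),.088),('bore',P(404,461),.056),('handle top',P(243,446),.098),
 ('rack NL',P(86,85),.04),('rack NR',P(380,72),.04),('rack SR',P(382,152),.04),
 ('plate TR',P(441,282),.02),('plate BR',P(456,515),.02),('blk TL',P(358,429),.056),('blk TR',P(451,429),.056),('blk BL',P(364,500),.056),('blk BR',P(455,492),.056)]:
    print(n,np.round(onz(w,*p,z),4))
# two views
S=lambda u,v:(u/2.9+270,v/2.9+145)
D=lambda u,v:(u/2.9+220,(v-290)/2.9+165)
for n,a,b in [('white top',S(112,74),D(149,429)),('bore',S(357,102),D(165,314)),('handle top',S(275,72),D(193,326)),('pivot top',S(299,166),D(313,352)),('black',S(153,44),D(73,402))]:
    print(n,*[np.round(q,4) for q in tri(sc,a,sd,b)])
E
```

```text
white top [ 0.5517 -0.0269  0.088 ]
black top [ 0.6227 -0.0237  0.088 ]
bore [ 0.6568 -0.1821  0.056 ]
handle top [ 0.5936 -0.1411  0.098 ]
rack NL [ 0.5268 -0.0121  0.04  ]
rack NR [ 0.6463 -0.0065  0.04  ]
rack SR [ 0.647  -0.0407  0.04  ]
plate TR [ 0.674  -0.1115  0.02  ]
plate BR [ 0.6845 -0.2451  0.02  ]
blk TL [ 0.6364 -0.165   0.056 ]
blk TR [ 0.6775 -0.1649  0.056 ]
blk BL [ 0.6387 -0.2038  0.056 ]
blk BR [ 0.6802 -0.1992  0.056 ]
white top [ 0.5522 -0.0273  0.0874] 0.0004
bore [ 0.6553 -0.1826  0.0553] 0.0002
handle top [ 0.5924 -0.1402  0.0944] 0.002
pivot top [ 0.512  -0.1931  0.0655] 0.004
black [ 0.6213 -0.0239  0.0862] 0.0005
```

```bash
python3 - <<'E'
from h import *
w=cal('wrist')
for u in (200,300,440):
    o,d=ray(w,u,110);print(np.round(o+d*(0.05-o[1])/d[1],3))
E
```

```text
[2.637 0.05  5.269]
[1.069 0.05  6.557]
[-1.107  0.05   4.724]
```

Emit:
step_arm(rows=[{"x":-0.02,"y":0.005,"z":0.015,"hand":100},{"x":-0.045,"y":0.012,"z":0.035,"hand":100},{"x":-0.07,"y":0.02,"z":0.06,"hand":100},{"x":-0.09,"y":0.025,"z":0.08,"hand":100},{"x":-0.098,"y":0.027,"z":0.09,"hand":100},{"x":-0.098,"y":0.027,"z":0.09,"hand":100},{"x":-0.098,"y":0.027,"z":0.09,"hand":100},{"x":-0.098,"y":0.027,"z":0.09,"hand":100}], grip_force=40)

```text
schema error: expected keys x, y, z, rx, ry, rz, hand
```

Emit:
step_arm(rows=[{"x":-0.02,"y":0.005,"z":0.015,"rx":0,"ry":0,"rz":0,"hand":100},{"x":-0.045,"y":0.012,"z":0.035,"rx":0,"ry":0,"rz":0,"hand":100},{"x":-0.07,"y":0.02,"z":0.06,"rx":0,"ry":0,"rz":0,"hand":100},{"x":-0.09,"y":0.025,"z":0.08,"rx":0,"ry":0,"rz":0,"hand":100},{"x":-0.098,"y":0.027,"z":0.09,"rx":0,"ry":0,"rz":0,"hand":100},{"x":-0.098,"y":0.027,"z":0.09,"rx":0,"ry":0,"rz":0,"hand":100},{"x":-0.098,"y":0.027,"z":0.09,"rx":0,"ry":0,"rz":0,"hand":100},{"x":-0.098,"y":0.027,"z":0.09,"rx":0,"ry":0,"rz":0,"hand":100}], grip_force=40)

```text
clock: 0.82
eef_pos: [0.5535, -0.0266, 0.1425]
eef_rot: [-3.141, -0.001, -0.004]
contact_force: [-0.6, 0.0, 0.3]
finger_gap: 0.0522
```

```bash
python3 - <<'E'
from h import *
snap('wrist','pics/w1.png')
s=ctrl.get_state();print(s['clock'],s['eef_pos'],s['eef_rot'],s['finger_gap'])
E
```

```text
0.8667 [ 0.55381414 -0.02657944  0.14271156] [-3.14145605e+00 -9.83091518e-04 -4.59280267e-03] 0.051813989083454096
```

View pics/w1.png

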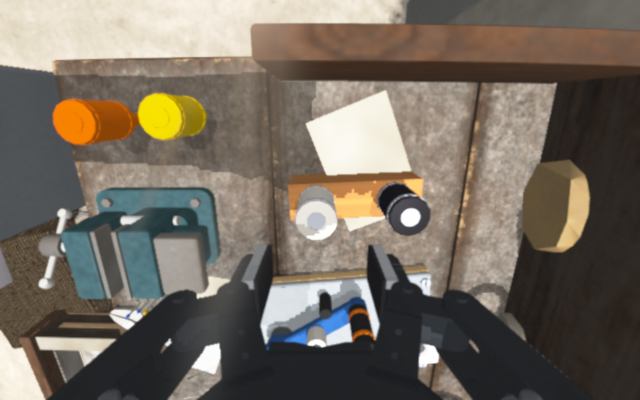

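The white roller (white end, two steel bands) is at (316,221), centred between the jaws; the black one is at (410,216), and yellow and orange are well to the left. I'll remeasure and then go down.

```bash
python3 - <<'E'
from h import *
w=cal('wrist');print(onz(w,316.5,221,.088),onz(w,410,216,.088))
cv2.imwrite('pics/w1c.png',cv2.resize(cv2.imread('pics/w1.png')[160:260,270:440],None,fx=4,fy=4,interpolation=2))
E
```

```text
[ 0.55218643 -0.02728748  0.088     ] [ 0.6217844  -0.02329081  0.088     ]
```

View pics/w1c.png

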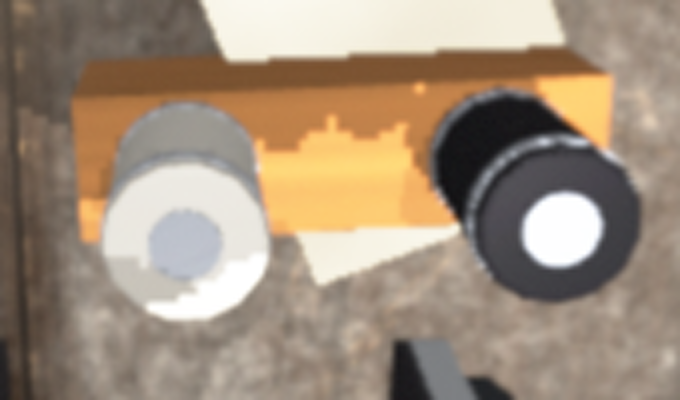

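Emit:
step_arm(rows=[{"x":-0.0015,"y":0.001,"z":0.015,"rx":0,"ry":0,"rz":0,"hand":100},{"x":-0.0015,"y":0.001,"z":0.04,"rx":0,"ry":0,"rz":0,"hand":100},{"x":-0.0015,"y":0.001,"z":0.065,"rx":0,"ry":0,"rz":0,"hand":100},{"x":-0.0015,"y":0.001,"z":0.08,"rx":0,"ry":0,"rz":0,"hand":100},{"x":-0.0015,"y":0.001,"z":0.088,"rx":0,"ry":0,"rz":0,"hand":100},{"x":-0.0015,"y":0.001,"z":0.088,"rx":0,"ry":0,"rz":0,"hand":100},{"x":-0.0015,"y":0.001,"z":0.088,"rx":0,"ry":0,"rz":0,"hand":130},{"x":-0.0015,"y":0.001,"z":0.088,"rx":0,"ry":0,"rz":0,"hand":160}], grip_force=40)

```text
clock: 1.53
eef_pos: [0.552, -0.0279, 0.0549]
eef_rot: [3.142, 0.0, 0.004]
contact_force: [-1.6, 0.2, 0.4]
finger_gap: 0.0325
```

Emit:
step_arm(rows=[{"x":0,"y":0,"z":0,"rx":0,"ry":0,"rz":0,"hand":200},{"x":0,"y":0,"z":0,"rx":0,"ry":0,"rz":0,"hand":200},{"x":0,"y":0,"z":0,"rx":0,"ry":0,"rz":0,"hand":200},{"x":0,"y":0,"z":0,"rx":0,"ry":0,"rz":0,"hand":200},{"x":0,"y":0,"z":-0.005,"rx":0,"ry":0,"rz":0,"hand":200},{"x":0,"y":0,"z":-0.015,"rx":0,"ry":0,"rz":0,"hand":200},{"x":0,"y":0,"z":-0.025,"rx":0,"ry":0,"rz":0,"hand":200},{"x":0,"y":0,"z":-0.03,"rx":0,"ry":0,"rz":0,"hand":200}], grip_force=40)

```text
clock: 2.2
eef_pos: [0.5511, -0.0281, 0.0851]
eef_rot: [3.141, -0.0, 0.003]
contact_force: [0.3, -0.2, -0.6]
finger_gap: 0.0309
```

Emit:
step_arm(rows=[{"x":0,"y":0,"z":-0.02,"rx":0,"ry":0,"rz":0,"hand":200},{"x":0,"y":0,"z":-0.05,"rx":0,"ry":0,"rz":0,"hand":200},{"x":0.01,"y":0.01,"z":-0.075,"rx":0,"ry":0,"rz":0,"hand":200},{"x":0.03,"y":0.035,"z":-0.085,"rx":0,"ry":0,"rz":0,"hand":200},{"x":0.05,"y":0.065,"z":-0.085,"rx":0,"ry":0,"rz":0,"hand":200},{"x":0.07,"y":0.095,"z":-0.085,"rx":0,"ry":0,"rz":0,"hand":200},{"x":0.085,"y":0.125,"z":-0.085,"rx":0,"ry":0,"rz":0,"hand":200},{"x":0.097,"y":0.145,"z":-0.085,"rx":0,"ry":0,"rz":0,"hand":200}])

```text
clock: 2.87
eef_pos: [0.648, -0.1772, 0.1688]
eef_rot: [3.139, -0.004, 0.0]
contact_force: [-0.2, -0.6, -1.1]
finger_gap: 0.0311
```

Emit:
step_arm(rows=[{"x":0.006,"y":0.006,"z":0,"rx":0,"ry":0,"rz":0,"hand":200},{"x":0.008,"y":0.0095,"z":0.015,"rx":0,"ry":0,"rz":0,"hand":200},{"x":0.008,"y":0.0095,"z":0.03,"rx":0,"ry":0,"rz":0,"hand":200},{"x":0.008,"y":0.0095,"z":0.04,"rx":0,"ry":0,"rz":0,"hand":200},{"x":0.008,"y":0.0095,"z":0.045,"rx":0,"ry":0,"rz":0,"hand":200},{"x":0.008,"y":0.0095,"z":0.045,"rx":0,"ry":0,"rz":0,"hand":200},{"x":0.008,"y":0.0095,"z":0.045,"rx":0,"ry":0,"rz":0,"hand":200},{"x":0.008,"y":0.0095,"z":0.045,"rx":0,"ry":0,"rz":0,"hand":200}])

```text
clock: 3.53
eef_pos: [0.656, -0.182, 0.1243]
eef_rot: [3.141, 0.001, 0.002]
contact_force: [-0.8, -0.1, -0.5]
finger_gap: 0.0312
```

```bash
python3 - <<'E'
from h import *
s=ctrl.get_state();print(s['clock'],s['eef_pos'],s['eef_rot'],s['finger_gap'],s['contact_force'])
ims=[]
for n in('scene','side','wrist'): c,im=snap(n,f'pics/{n}2.png');ims.append(im)
a=cv2.resize(ims[0][100:240,300:440],None,fx=2.8,fy=2.8,interpolation=2)
b=cv2.resize(ims[1][120:260,200:340],None,fx=2.8,fy=2.8,interpolation=2)
cv2.imwrite('pics/ss2.png',np.hstack([a,b]))
E
```

```text
3.5333 [ 0.65604618 -0.1820276   0.12434953] [3.14138732e+00 1.27155742e-03 2.44760097e-03] 0.031217278920071874 [-0.84045341 -0.12234176 -0.45239781]
```

View pics/ss2.png

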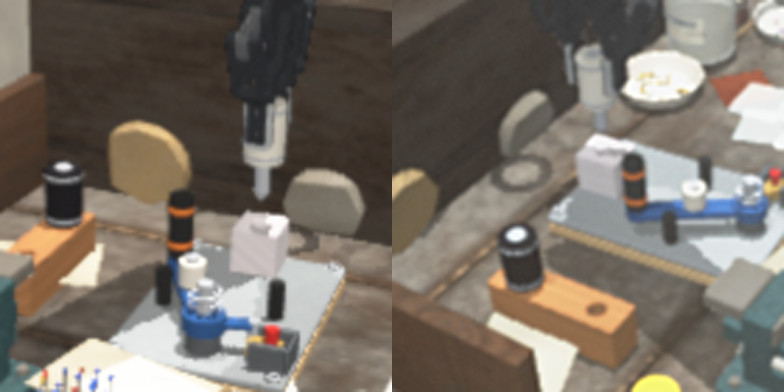

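View pics/wrist2.png

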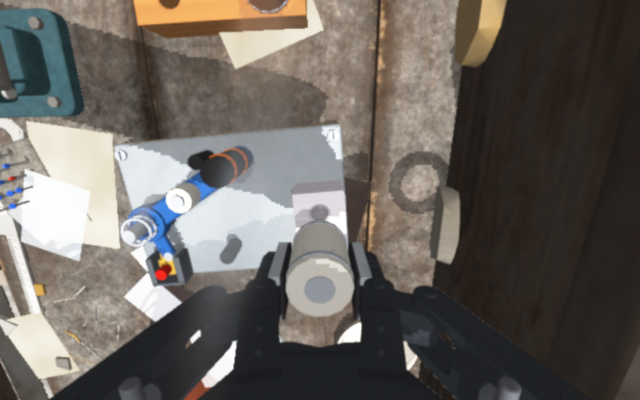

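Roller is held between the jaws; spindle tip at about (262,198) in the left crop and (600,127) in the right crop, just above the idler block. The wrist view shows the roller top at (320,290).

```bash
python3 - <<'E'
from h import *
sc=cal('scene');sd=cal('side');w=cal('wrist')
S=lambda u,v:(u/2.8+300,v/2.8+100)
D=lambda u,v:((u-392)/2.8+200,v/2.8+120)
print('tip',tri(sc,S(262,198),sd,D(600,127)))
print('top wrist',onz(w,320,289.5,.1573),'tip w',onz(w,319,212,.0783))
print('pivot w',onz(w,138,231,.072))
print('bore pred px',proj(sc,[[.6562,-.1824,.056]]),proj(sd,[[.6562,-.1824,.056]]),proj(w,[[.6562,-.1824,.056]]))
for n,o in(('scene',(300,130,100,100)),('wrist',(270,170,110,140))):
    im=cv2.imread(f'pics/{n}2.png');x,y,W,H=o;cv2.imwrite(f'pics/{n}2c.png',cv2.resize(im[y:y+H,x:x+W],None,fx=4,fy=4,interpolation=2))
E
```

```text
tip (array([ 0.65981137, -0.18146698,  0.07721536]), np.float64(0.0023293496915382556))
top wrist [ 0.65676378 -0.18188654  0.1573    ] tip w [ 0.65624996 -0.17305868  0.0783    ]
pivot w [ 0.5196241  -0.19075142  0.072     ]
bore pred px [[393.13989104 179.73718104]] [[276.5136276  172.93625008]] [[318.95122594 213.57753339]]
```

View pics/wrist2c.png

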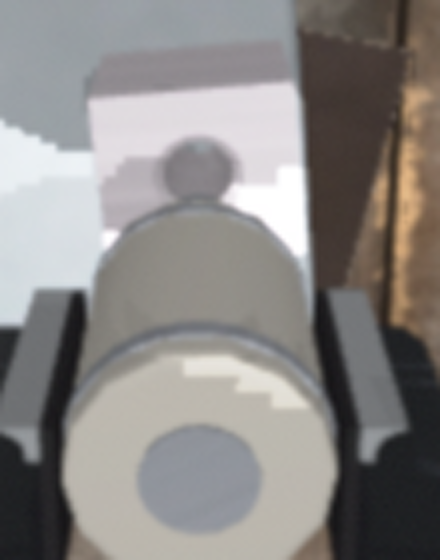

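Emit:
step_arm(rows=[{"x":0,"y":0,"z":0.01,"rx":0,"ry":0,"rz":0,"hand":200},{"x":0,"y":0,"z":0.018,"rx":0,"ry":0,"rz":0,"hand":200},{"x":0,"y":0,"z":0.024,"rx":0,"ry":0,"rz":0,"hand":200},{"x":0,"y":0,"z":0.028,"rx":0,"ry":0,"rz":0,"hand":200},{"x":0,"y":0,"z":0.032,"rx":0,"ry":0,"rz":0,"hand":200},{"x":0,"y":0,"z":0.036,"rx":0,"ry":0,"rz":0,"hand":200},{"x":0,"y":0,"z":0.04,"rx":0,"ry":0,"rz":0,"hand":200},{"x":0,"y":0,"z":0.04,"rx":0,"ry":0,"rz":0,"hand":200}])

```text
clock: 4.35
eef_pos: [0.6554, -0.1828, 0.0823]
eef_rot: [3.141, -0.0, -0.001]
contact_force: [1.5, -1.1, -2.1]
finger_gap: 0.031
```

Emit:
step_arm(rows=[{"x":0,"y":0,"z":0.003,"rx":0,"ry":0,"rz":0,"hand":200},{"x":0,"y":0,"z":0.006,"rx":0,"ry":0,"rz":0,"hand":200},{"x":0,"y":0,"z":0.008,"rx":0,"ry":0,"rz":0,"hand":200},{"x":0,"y":0,"z":0.0095,"rx":0,"ry":0,"rz":0,"hand":200},{"x":0,"y":0,"z":0.0105,"rx":0,"ry":0,"rz":0,"hand":200},{"x":0,"y":0,"z":0.0115,"rx":0,"ry":0,"rz":0,"hand":200},{"x":0,"y":0,"z":0.012,"rx":0,"ry":0,"rz":0,"hand":200},{"x":0,"y":0,"z":0.012,"rx":0,"ry":0,"rz":0,"hand":200}])

```text
clock: 5.02
eef_pos: [0.6556, -0.1826, 0.0713]
eef_rot: [3.141, -0.0, 0.0]
contact_force: [1.0, -0.9, -1.3]
finger_gap: 0.0309
```

Emit:
step_arm(rows=[{"x":0,"y":0,"z":0.0005,"rx":0,"ry":0,"rz":0,"hand":200},{"x":0,"y":0,"z":0.001,"rx":0,"ry":0,"rz":0,"hand":200},{"x":0,"y":0,"z":0.0015,"rx":0,"ry":0,"rz":0,"hand":200},{"x":0,"y":0,"z":0.002,"rx":0,"ry":0,"rz":0,"hand":200},{"x":0,"y":0,"z":0.002,"rx":0,"ry":0,"rz":0,"hand":200},{"x":0,"y":0,"z":0.002,"rx":0,"ry":0,"rz":0,"hand":200},{"x":0,"y":0,"z":0.002,"rx":0,"ry":0,"rz":0,"hand":200},{"x":0,"y":0,"z":0.002,"rx":0,"ry":0,"rz":0,"hand":200}])

```text
clock: 5.68
eef_pos: [0.6556, -0.1827, 0.0711]
eef_rot: [3.141, -0.0, 0.001]
contact_force: [-1.9, 0.7, 7.4]
finger_gap: 0.0313
```

Emit:
step_arm(rows=[{"x":0,"y":0,"z":-0.001,"rx":0,"ry":0,"rz":0,"hand":150},{"x":0,"y":0,"z":-0.001,"rx":0,"ry":0,"rz":0,"hand":120},{"x":0,"y":0,"z":-0.001,"rx":0,"ry":0,"rz":0,"hand":100},{"x":0,"y":0,"z":-0.001,"rx":0,"ry":0,"rz":0,"hand":100},{"x":0,"y":0,"z":-0.005,"rx":0,"ry":0,"rz":0,"hand":100},{"x":0,"y":0,"z":-0.025,"rx":0,"ry":0,"rz":0,"hand":100},{"x":0,"y":0,"z":-0.055,"rx":0,"ry":0,"rz":0,"hand":100},{"x":0,"y":0,"z":-0.085,"rx":0,"ry":0,"rz":0,"hand":100}])

```text
clock: 6.35
eef_pos: [0.6546, -0.1822, 0.1542]
eef_rot: [-3.141, -0.0, 0.004]
contact_force: [0.3, 0.1, 0.7]
finger_gap: 0.0517
```

```bash
python3 - <<'E'
from h import *
s=ctrl.get_state();print(s['clock'],s['eef_pos'],s['eef_rot'],s['finger_gap'],s['contact_force'])
ims=[]
for n in('scene','side','wrist'): c,im=snap(n,f'pics/{n}3.png');ims.append(im)
a=cv2.resize(ims[0][120:260,300:440],None,fx=2.8,fy=2.8,interpolation=2)
b=cv2.resize(ims[1][120:260,230:370],None,fx=2.8,fy=2.8,interpolation=2)
cv2.imwrite('pics/ss3.png',np.hstack([a,b]))
E
```

```text
6.35 [ 0.65461272 -0.18218459  0.15416732] [-3.14082783e+00 -1.40337358e-04  4.25801759e-03] 0.051652089151106084 [0.3081617  0.09516336 0.69629723]
```

View pics/ss3.png

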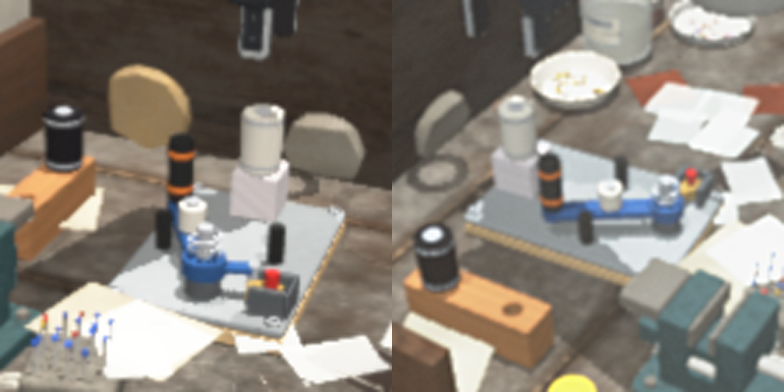

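View pics/wrist3.png

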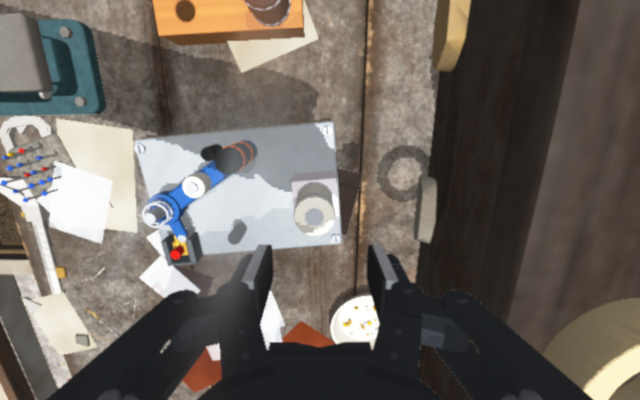

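Roller stands upright on the block, no spindle showing (left crop (262,140), right crop (518,130)); black roller still in the rack. Now to the handle, turning the jaws across the lever.

Emit:
step_arm(rows=[{"x":-0.01,"y":-0.007,"z":0,"rx":0,"ry":0,"rz":-6,"hand":100},{"x":-0.022,"y":-0.015,"z":0,"rx":0,"ry":0,"rz":-12,"hand":100},{"x":-0.035,"y":-0.024,"z":0,"rx":0,"ry":0,"rz":-18,"hand":100},{"x":-0.048,"y":-0.033,"z":0,"rx":0,"ry":0,"rz":-25,"hand":100},{"x":-0.057,"y":-0.039,"z":0,"rx":0,"ry":0,"rz":-32,"hand":100},{"x":-0.061,"y":-0.042,"z":0,"rx":0,"ry":0,"rz":-38,"hand":100},{"x":-0.061,"y":-0.042,"z":0,"rx":0,"ry":0,"rz":-44,"hand":100},{"x":-0.061,"y":-0.042,"z":0,"rx":0,"ry":0,"rz":-50,"hand":100}])

```text
clock: 7.17
eef_pos: [0.5935, -0.1399, 0.1531]
eef_rot: [-2.842, -1.335, 0.003]
contact_force: [0.1, -1.0, 1.0]
finger_gap: 0.0519
```

Emit:
step_arm(rows=[{"x":0,"y":0,"z":0,"rx":0,"ry":0,"rz":-6,"hand":100},{"x":0,"y":0,"z":0,"rx":0,"ry":0,"rz":-12,"hand":100},{"x":0,"y":0,"z":0,"rx":0,"ry":0,"rz":-18,"hand":100},{"x":0,"y":0,"z":0,"rx":0,"ry":0,"rz":-24,"hand":100},{"x":0,"y":0,"z":0,"rx":0,"ry":0,"rz":-30,"hand":100},{"x":0,"y":0,"z":0,"rx":0,"ry":0,"rz":-35,"hand":100},{"x":0,"y":0,"z":0,"rx":0,"ry":0,"rz":-40,"hand":100},{"x":0,"y":0,"z":0,"rx":0,"ry":0,"rz":-40,"hand":100}])

```text
clock: 7.83
eef_pos: [0.5937, -0.1403, 0.153]
eef_rot: [-2.218, -2.222, 0.002]
contact_force: [0.0, -0.6, -0.2]
finger_gap: 0.0517
```

```bash
python3 - <<'E'
from h import *
s=ctrl.get_state();print(s['clock'],s['eef_pos'],s['finger_gap'],s['contact_force'],np.round(s['qpos'],2))
print(np.round(Ro.from_rotvec(s['eef_rot']).as_matrix(),3))
for n in('wrist',): c,im=snap(n,f'pics/{n}4.png')
E
```

```text
7.8333 [ 0.59370927 -0.14033799  0.15300453] 0.051665973749059284 [ 0.00689502 -0.57817322 -0.23188465] [ 0.36  0.3  -0.2   1.65  0.06  1.21  1.71]
[[-0.002  1.    -0.002]
 [ 1.     0.002  0.001]
 [ 0.001 -0.002 -1.   ]]
```

View pics/wrist4.png

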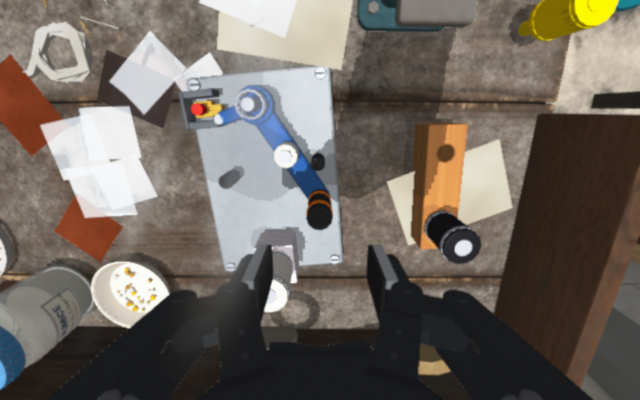

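Handle top at (319,217), centred between the jaws; the roller sits upright at (275,293).

```bash
python3 - <<'E'
from h import *
w=cal('wrist');print('handle',onz(w,319,217,.098),'roller',onz(w,275,294,.104),'pivot',onz(w,250,103,.072),'peg',onz(w,225,182,.046),onz(w,236,172,.02))
p=np.array([.511,-.1937])
for a in (0,.2,.4,.6,.78): t=.578-a;print(a,p+.098*np.array([np.cos(t),np.sin(t)]))
E
```

```text
handle [ 0.59154046 -0.14087531  0.098     ] roller [ 0.65445784 -0.17586755  0.104     ] pivot [ 0.51021592 -0.19247914  0.072     ] peg [ 0.57719304 -0.2260999   0.046     ] [ 0.57331397 -0.22303201  0.02      ]
0 [ 0.59308059 -0.14015771]
0.2 [ 0.60208165 -0.15753188]
0.4 [ 0.60745158 -0.17634797]
0.6 [ 0.60897628 -0.19585583]
0.78 [ 0.60700739 -0.21336165]
```

Emit:
step_arm(rows=[{"x":0,"y":-0.001,"z":0.015,"rx":0,"ry":0,"rz":0,"hand":100},{"x":0,"y":-0.001,"z":0.04,"rx":0,"ry":0,"rz":0,"hand":100},{"x":0,"y":-0.001,"z":0.065,"rx":0,"ry":0,"rz":0,"hand":100},{"x":0,"y":-0.001,"z":0.08,"rx":0,"ry":0,"rz":0,"hand":100},{"x":0,"y":-0.001,"z":0.086,"rx":0,"ry":0,"rz":0,"hand":110},{"x":0,"y":-0.001,"z":0.086,"rx":0,"ry":0,"rz":0,"hand":130},{"x":0,"y":-0.001,"z":0.086,"rx":0,"ry":0,"rz":0,"hand":150},{"x":0,"y":-0.001,"z":0.086,"rx":0,"ry":0,"rz":0,"hand":165}], grip_force=30)

```text
clock: 8.55
eef_pos: [0.5946, -0.1407, 0.0697]
eef_rot: [2.221, 2.219, 0.002]
contact_force: [0.2, -0.6, 0.8]
finger_gap: 0.0303
```

Emit:
step_arm(rows=[{"x":-0.005,"y":0,"z":0,"rx":0,"ry":0,"rz":0,"hand":165},{"x":-0.01,"y":0.002,"z":0,"rx":0,"ry":0,"rz":0,"hand":165},{"x":-0.015,"y":0.005,"z":0,"rx":0,"ry":0,"rz":0,"hand":165},{"x":-0.02,"y":0.007,"z":0,"rx":0,"ry":0,"rz":0,"hand":165},{"x":-0.025,"y":0.009,"z":0,"rx":0,"ry":0,"rz":0,"hand":165},{"x":-0.03,"y":0.011,"z":0,"rx":0,"ry":0,"rz":0,"hand":165},{"x":-0.035,"y":0.012,"z":0,"rx":0,"ry":0,"rz":0,"hand":165},{"x":-0.04,"y":0.013,"z":0,"rx":0,"ry":0,"rz":0,"hand":165}])

```text
clock: 9.22
eef_pos: [0.6104, -0.1768, 0.07]
eef_rot: [2.217, 2.223, 0.012]
contact_force: [5.9, 7.1, 0.6]
finger_gap: 0.0301
```

```bash
python3 - <<'E'
from h import *
s=ctrl.get_state();print(s['clock'],s['eef_pos'],s['finger_gap'],s['contact_force'],s['qpos'])
ims=[]
for n in('scene','side'): c,im=snap(n,f'pics/{n}5.png');ims.append(im)
a=cv2.resize(ims[0][120:260,300:440],None,fx=2.8,fy=2.8,interpolation=2)
b=cv2.resize(ims[1][120:260,230:370],None,fx=2.8,fy=2.8,interpolation=2)
cv2.imwrite('pics/ss5.png',np.hstack([a,b]))
E
```

```text
9.2167 [ 0.61039057 -0.17680067  0.0699838 ] 0.030088541861139788 [5.87177927 7.09802184 0.5782984 ] [ 0.39171225  0.41405638 -0.18438992  1.66693976  0.07815801  1.06216077
  1.75805185]
```

View pics/ss5.png

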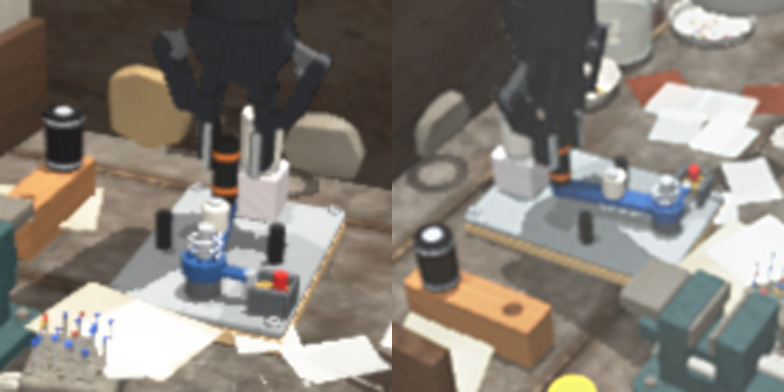

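Emit:
step_arm(rows=[{"x":-0.004,"y":0.001,"z":0,"rx":0,"ry":0,"rz":2,"hand":165},{"x":-0.008,"y":0.002,"z":0,"rx":0,"ry":0,"rz":4,"hand":165},{"x":-0.012,"y":0.002,"z":0,"rx":0,"ry":0,"rz":6,"hand":165},{"x":-0.016,"y":0.002,"z":0,"rx":0,"ry":0,"rz":8,"hand":165},{"x":-0.02,"y":0.002,"z":0,"rx":0,"ry":0,"rz":9,"hand":165},{"x":-0.024,"y":0.002,"z":0,"rx":0,"ry":0,"rz":10,"hand":165},{"x":-0.028,"y":0.002,"z":0,"rx":0,"ry":0,"rz":10,"hand":165},{"x":-0.032,"y":0.002,"z":0,"rx":0,"ry":0,"rz":10,"hand":165}])

```text
clock: 9.98
eef_pos: [0.6123, -0.2096, 0.07]
eef_rot: [2.403, 2.02, 0.011]
contact_force: [6.2, 6.5, -0.5]
finger_gap: 0.0305
```

```bash
python3 - <<'E'
from h import *
s=ctrl.get_state();print(s['clock'],s['eef_pos'],s['finger_gap'],s['contact_force'],s['qpos'])
ims=[]
for n in('scene','wrist'): c,im=snap(n,f'pics/{n}6.png');ims.append(im)
a=cv2.resize(ims[0][120:260,300:440],None,fx=2.8,fy=2.8,interpolation=2)
b=cv2.resize(ims[1][90:300,215:425],None,fx=1.867,fy=1.867,interpolation=2)
cv2.imwrite('pics/ss6.png',np.hstack([a,b[:392,:392]]))
E
```

```text
9.9833 [ 0.61227775 -0.20962202  0.06995951] 0.03047047687727745 [ 6.18110159  6.52449542 -0.53868796] [ 0.40346873  0.43312492 -0.14118822  1.63711065  0.06187731  1.07005541
  1.64390707]
```

View pics/ss6.png

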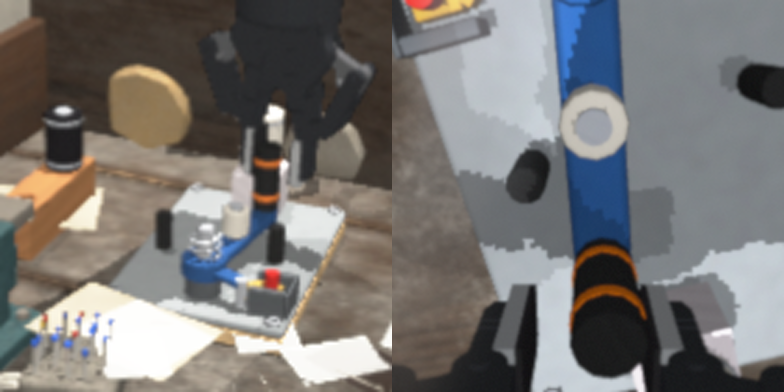

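Emit:
step_arm(rows=[{"x":-0.002,"y":0,"z":0,"rx":0,"ry":0,"rz":0,"hand":165},{"x":-0.004,"y":0,"z":0,"rx":0,"ry":0,"rz":0,"hand":165},{"x":-0.006,"y":0,"z":0,"rx":0,"ry":0,"rz":0,"hand":165},{"x":-0.008,"y":0,"z":0,"rx":0,"ry":0,"rz":0,"hand":165},{"x":-0.009,"y":0,"z":0,"rx":0,"ry":0,"rz":0,"hand":165},{"x":-0.01,"y":0,"z":0,"rx":0,"ry":0,"rz":0,"hand":165},{"x":-0.011,"y":0,"z":0,"rx":0,"ry":0,"rz":0,"hand":165},{"x":-0.011,"y":0,"z":0,"rx":0,"ry":0,"rz":0,"hand":165}])

```text
clock: 10.75
eef_pos: [0.6108, -0.2199, 0.0701]
eef_rot: [2.403, 2.02, 0.013]
contact_force: [6.0, 6.7, -0.6]
finger_gap: 0.0303
```

Emit:
step_arm(rows=[{"x":-0.001,"y":0,"z":0,"rx":0,"ry":0,"rz":0,"hand":165},{"x":-0.001,"y":0,"z":0,"rx":0,"ry":0,"rz":0,"hand":165},{"x":-0.002,"y":0,"z":0,"rx":0,"ry":0,"rz":0,"hand":165},{"x":-0.002,"y":0,"z":0,"rx":0,"ry":0,"rz":0,"hand":165},{"x":-0.003,"y":0,"z":0,"rx":0,"ry":0,"rz":0,"hand":165},{"x":-0.003,"y":0,"z":0,"rx":0,"ry":0,"rz":0,"hand":165},{"x":-0.003,"y":0,"z":0,"rx":0,"ry":0,"rz":0,"hand":165},{"x":-0.003,"y":0,"z":0,"rx":0,"ry":0,"rz":0,"hand":165}])

```text
clock: 11.42
eef_pos: [0.6109, -0.2202, 0.07]
eef_rot: [2.402, 2.024, 0.016]
contact_force: [7.0, 9.9, 1.0]
finger_gap: 0.0302
```

```bash
python3 - <<'E'
from h import *
s=ctrl.get_state();print(s['clock'],s['eef_pos'],s['finger_gap'],s['contact_force'],s['qpos'])
ims=[]
for n in('scene','wrist'): c,im=snap(n,f'pics/{n}7.png');ims.append(im)
a=cv2.resize(ims[0][120:260,300:440],None,fx=2.8,fy=2.8,interpolation=2)
b=cv2.resize(ims[1][90:300,215:425],None,fx=1.867,fy=1.867,interpolation=2)
cv2.imwrite('pics/ss7.png',np.hstack([a,b[:392,:392]]))
E
```

```text
11.4167 [ 0.61089254 -0.22015456  0.07002404] 0.030173057868252234 [6.96213247 9.89684989 1.0029635 ] [ 0.41926856  0.43721239 -0.13867211  1.63099451  0.05716136  1.07193463
  1.66659156]
```

View pics/ss7.png

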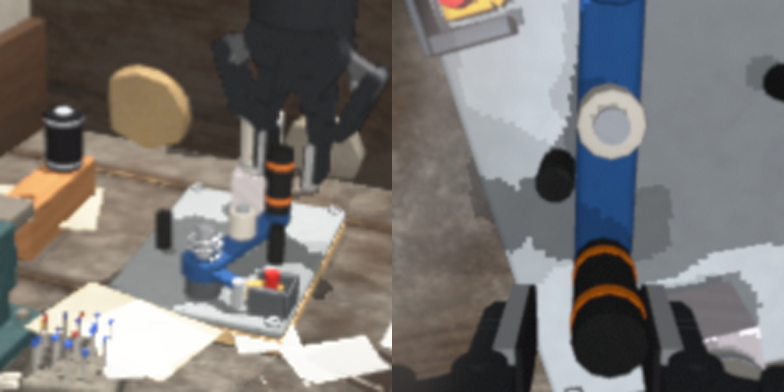

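Emit:
step_arm(rows=[{"x":-0.001,"y":0,"z":0,"rx":0,"ry":0,"rz":0,"hand":165},{"x":-0.001,"y":0,"z":0,"rx":0,"ry":0,"rz":0,"hand":165},{"x":-0.002,"y":0,"z":0,"rx":0,"ry":0,"rz":0,"hand":165},{"x":-0.003,"y":0,"z":0,"rx":0,"ry":0,"rz":0,"hand":165},{"x":-0.003,"y":0,"z":0,"rx":0,"ry":0,"rz":0,"hand":165},{"x":-0.003,"y":0,"z":0,"rx":0,"ry":0,"rz":0,"hand":165},{"x":-0.003,"y":0,"z":0,"rx":0,"ry":0,"rz":0,"hand":165},{"x":-0.003,"y":0,"z":0,"rx":0,"ry":0,"rz":0,"hand":165}])

```text
clock: 12.18
eef_pos: [0.6109, -0.2204, 0.07]
eef_rot: [-2.399, -2.025, -0.019]
contact_force: [7.9, 14.6, 0.7]
finger_gap: 0.0301
```

```bash
python3 - <<'E'
from h import *
s=ctrl.get_state();print(s['clock'],s['eef_pos'],s['finger_gap'],s['contact_force'])
ims=[]
for n in('scene','side','wrist'): c,im=snap(n,f'pics/{n}8.png');ims.append(im)
w=cal('wrist')
h=onz(w,215+(610-392)/1.867,90+345/1.867,.098);print(h, .578-np.arctan2(h[1]+.1937,h[0]-.511))
a=cv2.resize(ims[0][120:260,300:440],None,fx=2.8,fy=2.8,interpolation=2)
b=cv2.resize(ims[1][120:260,230:370],None,fx=2.8,fy=2.8,interpolation=2)
cv2.imwrite('pics/ss8.png',np.hstack([a,b]))
E
```

```text
12.1833 [ 0.61089721 -0.22041597  0.06998987] 0.030077989508777235 [ 7.90726409 14.56247591  0.66311306]
[ 0.60668119 -0.21432838  0.098     ] 0.7903447030782832
```

View pics/ss8.png

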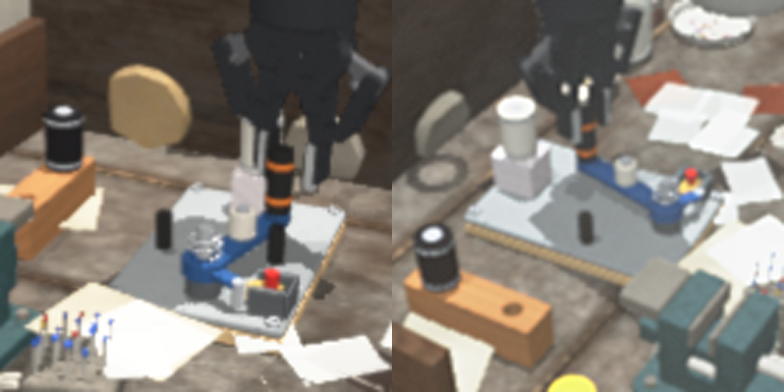

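View pics/wrist8.png

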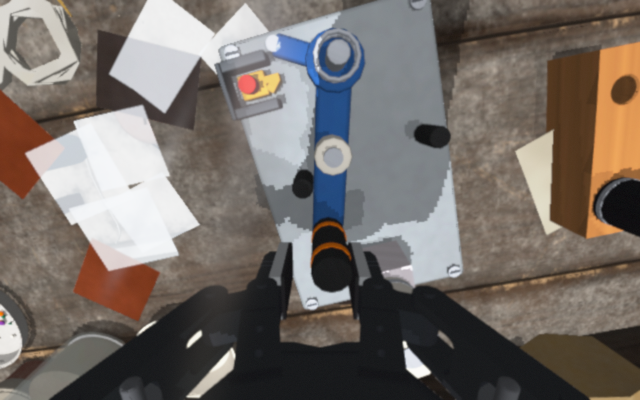

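The lever lies against the right-hand peg at (303,183). Its angle measures about 0.79 rad, and a further 3 mm of command moved it only 0.2 mm while the force rose. The white roller is still seated at crop (518,130), so I'm handing in.

```bash
python3 -c "
from h import *
print(ctrl.job_done())"
```

```text
the job is handed in; nothing more can be done
None
```

I slid the white roller fully home in the idler block and let go of it. I then pushed the blue lever by its handle to the right rubber stop and handed the job in while still pushing on it (clock about 12.3 s).

**Roller:** I pressed the roller down until it met about 7 N and stopped moving. In the last images it stands upright on the block with no spindle showing. The black roller is still in the rack.

**Lever:** The angle measured 0.79 rad, against the stated 0.78 at the stop, with the lever touching the peg. The last 3 mm of push moved it only 0.2 mm while the sideways force rose from about 10 to 15 N. I judged the pawl click from that angle, well past 0.5; I did not check the pawl itself.

**Disagreements:**
- There was also a side force of 6–8 N on the fingers along x, most likely rubber friction from the handle turning in the jaws.
- One late wrist-camera reading put the roller about 6 mm off in y. The roller was partly hidden by a finger in that view, so I discounted it; I did not re-measure its position in the other views.

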